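# Clamp the bottle and take off its safety cap

## Task

Slide the jaw of the bench clamp shut on the square bottle until it presses firmly and the bottle is pinched between the jaws. Then open the bottle's push-and-turn safety cap: press it down, keep it down while you twist it anticlockwise (seen from above) until it comes free, and lift it straight up. Finish while still holding the cap still and level in the gripper, at least 5 cm above where it sat and over the bottle, with the bottle left standing in the shut clamp and the other things on the bench left alone.

Things in the scene. Friction and masses are not known exactly. Their poses are not given: they have to be found in the camera images.
- clamp: Fixed bench clamp like a big caliper: dark steel plate 110 (x) x 240 (y) x 12 mm, rails along y 72 mm apart with tops 36 mm above the bench. Origin: on the bench, under the centre of the bottle's clamped place. Fixed steel jaw: face at y = -35 mm, top 68 mm above the bench; the sliding jaw is on the +y side and closes towards -y. Plate spans y = -65 to +175 mm.
- jaw (a joint): Travel of the sliding jaw in m: 0 = fully open (jaws 130 mm apart), grows as it closes towards the fixed jaw; 0.060 = shut on the bottle (jaws 70 mm apart). It slides with about 4 N of friction and stays where it is left.
- jaw_tab (a point): Point on the centre line of the sliding jaw's upright steel tab, 93 mm above the bench and 12 mm below the tab's top. Tab: 34 mm (clamp x) by 14 mm (clamp y), free down to 44 mm above the bench. It is 57 mm behind (clamp +y of) the jaw's face; a 38 mm gap parts it from the jaw's 66 mm high, 12 mm thick face plate. Axes as the clamp's.
- bottle: White square plastic bottle, 70 x 70 mm and 80 mm high to its flat shoulder, standing loose on the clamp's 12 mm plate between the rails (1 mm play each side); about 0.35 kg, slides easily. Its foot rim, 8 mm high and 78 mm wide, runs under the lips of the rails, so it slides along them but cannot be lifted out. Origin: centre of its underside, z up. It starts up to 10 mm away from the fixed jaw.
- bottle_mouth (a point): Top of the bottle's neck, on its axis, 97 mm above the bottle's underside, 17 mm above its shoulder; hidden in the cap at the start. Axes as the bottle's. The cap, locked, is pushed up by a spring plug in the mouth with about 6 N; pressing it to its lower stop (8 mm, on the shoulder) takes about 12 N.
- cap_mid (a point): Centre (half-way up) of the round ribbed grey safety cap: 48 mm diameter, 36 mm high, 30 g, z up. Locked, this is 106 mm above the bottle's underside (cap top 136 mm above the bench, skirt 8 mm above the shoulder). Pressed 4 to 8 mm down it turns anticlockwise (from above); it is free after about 40 degrees (stop at 80), and lifts straight off. Unpressed or clockwise it stays locked.
- spare: Bystander: closed white round jar with a grey lid, 60 mm diameter, 130 mm high. Origin at the centre of its underside.
- meter: Bystander: black panel meter, 50 x 75 x 100 mm high. Origin at the centre of its underside.
- beaker: Bystander: glass beaker, 66 mm diameter, 85 mm high. Origin at the centre of its underside.

How it is judged:
By the outcome, as a careful person would: the job done as asked, in the order asked, and still so for the second after the job is handed in, while the arm keeps its last pose, push and grip.
It also fails if it takes over 53 s, if anything falls off the work surface, if the arm or the gripper's body presses on something with over 40 N, if the wrist force passes 120 N, or if a joint passes its speed limit or range.

## Robot

A 7-joint arm with a two-finger parallel gripper is mounted at the origin on the work surface. World frame = base frame: x ahead of the robot, y to its left, z up, the work surface at z = 0. Lengths are in m, angles in rad, forces in N, time in s.
With the tool pointing down it reaches from about 0.425 to 0.95 m from the base axis. Payload 16.7 kg.
Tool frame: the origin (TCP) lies on the centre line of the jaws, within the pads' length; the fingertips stand 11 mm ahead of it and the grasp point (between the pads) lies 8 mm behind it; z points along the fingers, y is the line along which they close (so a half turn about z gives the same grasp; the last joint's range is limited). The gripper opens to 94 mm and grips with 3 to 60 N. Pads are 16 mm wide; open, the fingers measure 119 mm over their backs; the gripper's body (75 mm by 177 mm) begins 78 mm behind the grasp point.
Start: joints at [-1.256, 0.426, 0.074, 1.606, -0.034, 1.111, -0.067], TCP at [0.303, 0.603, 0.216] pointing down, gripper open.
Joint ranges: [-2.85, 2.85], [-0.5, 2.14], [-1.23, 1.37], [0.21, 2.46], [-1.02, 4.16], [0.16, 2.05], [-2.73, 2.73]. Speed limits (rad/s): [1.89, 1.89, 2.39, 2.39, 3.01, 3.01, 3.01].

## Interface

Orientations are given as [roll, pitch, yaw] about the fixed x, y, z axes, in that order (R = Rz(yaw) Ry(pitch) Rx(roll)).
In Python, from station import manip gives the robot as it stands. The module is installed in compiled form; this text tells all that it offers.
- The arm moves only by the tool move_arm, never from a script. Its argument "motion" is a list of rows, each an object of numbers: "claw": the opening in per cent of the stroke, from 0 (shut) to 100 (fully open); "dx", "dy", "dz": the shift along the tool's x, y, z in cm; "roll": the turn about the tool's z in degrees. In form: [{"claw": .., "dx": .., "dy": .., "dz": .., "roll": ..}, ...]. A call has 1 to 5 rows; each row is the pose to reach, as a shift and turn from the pose commanded when the call began, along the tool's axes at that moment; what a row does not reach only later rows make up. A row lasts 1/10 s, in which the tool goes at most 50 mm and 8.59 degrees, less where a joint would pass 70% of its speed; a pose out of reach is approached as far as the arm can. A call with a gripper value outside its range is refused whole. The fingers move at their own pace and stop on an object; "newtons" is the grip in N (left out, the last holds). Time passes only in rows, so rows that repeat a pose let the fingers close. It gives the time, the measured TCP pose, the force, the opening and the grip force at its end, in the units of the state.
- manip.get_state(): the state, without advancing time (a new reading comes with each control period).
- manip.capture(name): name is "scene" or "top" or "wrist"; returns a dict with "frame" (480x640x3 uint8, red, green, blue), "depth" (480x640 float32, m along the optical axis (not along the pixel's ray), 0 where there is no reading), "camera_matrix" (3x3 intrinsics, pixels), "dist_coeffs" ([k1, k2, p1, p2, k3] as OpenCV has them; the pictures are not rectified), "T" (4x4, takes a point from camera to world coordinates). Camera axes: x right, y up, looking along -z (the intrinsics and any distortion apply to the point x, -y, -z); pixel columns grow to the right and rows downward; lengths in m; the calibration is good to about 2 mm. A picture is of the moment at which its call begins.
- manip.hand_in(): hands the job in; it is judged then, once.
The state is a dict: "time_s": time; "q": joint angles; "joint_vel": joint speeds; "joint_torque": joint torques, N m; "tool_pos": TCP position; "tcp_rot": TCP orientation; "force": force on the tool from outside, world axes, zero at the start; "moment": the same for the moment, N m; "finger_gap": finger opening in m; "gripper_force": force on a finger pad.
Only numpy, scipy, OpenCV 4.12 (cv2) and the standard library are available. Lean on these libraries where they do the work, as an engineer would, in place of code of your own. Each camera call takes 0.05 s, during which the arm holds its last target. There are 200 camera calls.

## Working session

There is one attempt and no reset: what is moved stays moved. The work goes in short steps, Python scripts to look and compute and a tool call to move; the robot and the scene stay as the last step left them, time stands still between calls to the robot, and variables do not carry over. Pictures are saved under pics/ and viewed, at most 10 in all, crops included, and the job is handed in when it is done.

Besides the shell and the picture viewer there is one more tool, called after "Emit:" by a JSON object that holds its "method" and its "body", one argument or row to a line. move_arm: Moves the arm, as the interface text tells. Its arguments: {"type":"object","properties":{"motion":{"type":"array"},"newtons":{"type":"number"}},"required":["motion"]}

```bash
mkdir -p pics
cat > h.py <<'E'
import numpy as np, cv2
from station import manip
def cap(n,f=None):
    c=manip.capture(n)
    if f: cv2.imwrite('pics/'+f,c['frame'][:,:,::-1])
    return c
def world(c):
    d=c['depth'];h,w=d.shape
    u,v=np.meshgrid(np.arange(w),np.arange(h))
    p=cv2.undistortPoints(np.stack([u,v],-1).reshape(-1,1,2).astype(np.float64),c['camera_matrix'],np.array(c['dist_coeffs'],float)).reshape(h,w,2)
    P=np.stack([p[...,0]*d,-p[...,1]*d,-d,np.ones_like(d)],-1)@np.array(c['T']).T
    P=P[...,:3];P[d==0]=np.nan
    return P
E
python3 - <<'E'
from h import *
for n in ('top','scene'):
    c=cap(n,n+'0.png');np.savez(n+'0.npz',P=world(c),F=c['frame'],K=c['camera_matrix'],T=c['T'])
    print(n,np.round(c['T'],3).tolist())
s=manip.get_state();print({k:np.round(v,3) for k,v in s.items()})
E
```

```text
top [[0.004, 0.987, -0.163, 0.304], [-1.0, 0.002, -0.01, -0.02], [-0.01, 0.163, 0.987, 1.508], [0.0, 0.0, 0.0, 1.0]]
scene [[-0.521, -0.684, 0.511, 1.205], [0.853, -0.415, 0.316, 0.436], [-0.004, 0.6, 0.8, 1.172], [0.0, 0.0, 0.0, 1.0]]
{'time_s': np.float64(0.1), 'q': array([-1.255,  0.427,  0.074,  1.607, -0.034,  1.111, -0.067]), 'joint_vel': array([ 0.   , -0.001,  0.001, -0.003, -0.   ,  0.   ,  0.   ]), 'joint_torque': array([ 7.0000e-03, -9.3747e+01,  3.6760e+00, -4.5504e+01, -4.9000e-02,
        1.7000e-02,  0.0000e+00]), 'tool_pos': array([0.302, 0.603, 0.216]), 'tcp_rot': array([-3.14 ,  0.   ,  2.677]), 'force': array([-0.955,  0.647, -0.505]), 'moment': array([ 0.003, -0.04 ,  0.011]), 'gripper_force': np.float64(0.0), 'finger_gap': np.float64(0.094)}
```

View pics/top0.png

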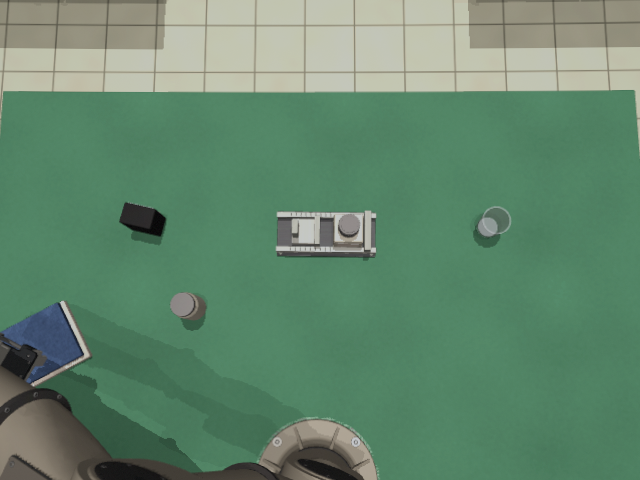

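View pics/scene0.png

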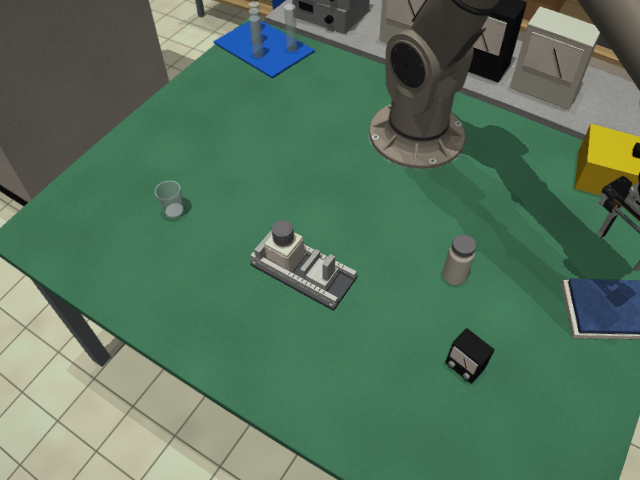

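The top view shows the clamp at pixels (277–376, 211–258), the cap at (349,226), the jaw tab at about (296,231) and the fixed jaw at (368,230). The jar (185,305), meter (143,219) and beaker (493,222) are well clear. The clamp's +y runs along world +y.

Run:
```python
from h import *
for n in ('top0','scene0'):
    P=np.load(n+'.npz')['P']
    z=P[...,2]; R=(P[...,0]>.45)&(P[...,0]<.8)&(abs(P[...,1])<.25)
    def rect(lo,hi,M=R):
        m=M&(z>lo)&(z<hi); q=P[m]
        if len(q)<5: return print(lo,hi,len(q))
        r=cv2.minAreaRect((q[:,:2]*1000).astype(np.float32)); print(n,lo,hi,len(q),np.round(q.mean(0),4),np.round(r[0],1),np.round(r[1],1),round(r[2],2))
        return r
    rect(.127,.15); rect(.097,.112); rect(.084,.096); rect(.005,.15); rect(.03,.04); rect(.06,.073)
    m=R&(z>.097)&(z<.112)
    ys=P[m][:,1]; c=np.median(P[R&(z>.127)][:,1]); q=P[m&(P[...,1]>c+.05)]
    if len(q): print('tab',len(q),q.mean(0).round(4),q.min(0).round(4),q.max(0).round(4))
```

```text
top0 0.127 0.15 362 [ 0.5788 -0.0744  0.1355] [578.7 -74.6] [45.2 48.7] 89.97
top0 0.097 0.112 123 [0.5763 0.0152 0.1045] [575.3 -25. ] [ 59.8 160.6] 1.94
top0 0.084 0.096 384 [ 0.5716 -0.0712  0.0904] [579.3 -26.9] [164.4  68.8] 89.58
top0 0.005 0.15 5626 [ 0.5883 -0.0176  0.0396] [625.  -0.] [499.4 349.6] 89.96
top0 0.03 0.04 807 [ 0.5721 -0.0048  0.0353] [580.2 -22.4] [237.7  98.3] 89.39
top0 0.06 0.073 444 [ 0.5762 -0.0767  0.0665] [579.5 -37.4] [184.  93.] 89.42
tab 89 [0.5806 0.0493 0.1048] [0.5634 0.0434 0.0978] [0.5978 0.0554 0.1111]
scene0 0.127 0.15 330 [ 0.5811 -0.0718  0.1355] [579.1 -73.4] [49.2 48.3] 74.52
scene0 0.097 0.112 167 [0.5866 0.0026 0.1044] [583.5 -17.9] [ 40.3 153.6] 4.47
scene0 0.084 0.096 393 [ 0.5898 -0.0529  0.0906] [578.6 -24.7] [ 66.3 166.4] 1.29
scene0 0.005 0.15 5022 [ 0.5987 -0.0134  0.0481] [6.252e+02 2.000e-01] [498.6 349.4] 89.9
scene0 0.03 0.04 855 [ 0.5975 -0.0023  0.0353] [579.3 -22.9] [241.2 100.9] 89.15
scene0 0.06 0.073 441 [ 0.5916 -0.0469  0.0667] [580.4 -37.4] [ 76.1 190.6] 6.17
tab 96 [0.582  0.0512 0.1037] [0.5637 0.0421 0.0971] [0.5982 0.0583 0.1102]
```

The clamp origin is at about (0.579, -0.078) with yaw about -0.7°, and the tab is at (0.581, 0.050). The jaw has about 35 mm left to travel. I'll push the tab from behind with the closed fist.

```bash
cat > go.py <<'E'
import sys
from h import *
from scipy.spatial.transform import Rotation as Ro
x,y,z,yaw=map(float,sys.argv[1:5])
s=manip.get_state(); R=Ro.from_euler('xyz',s['tcp_rot'])
d=R.inv().apply(np.array([x,y,z])-s['tool_pos'])*100
print('cm',d.round(2),'roll',round((np.degrees(s['tcp_rot'][2])-yaw+180)%360-180,1))
E
python3 go.py .581 .09 .2 89.3
```

```text
cm [-47.9  -33.37   1.63] roll 64.1
```

Emit:
{"method": "move_arm", "body": {
  "motion": [
    {"claw": 0, "dx": -47.9, "dy": -33.4, "dz": 1.6, "roll": 64},
    {"claw": 0, "dx": -47.9, "dy": -33.4, "dz": 1.6, "roll": 64},
    {"claw": 0, "dx": -47.9, "dy": -33.4, "dz": 1.6, "roll": 64},
    {"claw": 0, "dx": -47.9, "dy": -33.4, "dz": 1.6, "roll": 64},
    {"claw": 0, "dx": -47.9, "dy": -33.4, "dz": 1.6, "roll": 64}
  ],
  "newtons": 40
}}

```text
time_s: 0.6
tool_pos: [0.4222, 0.3817, 0.2095]
tcp_rot: [-3.141, -0.0, 1.921]
force: [0.8, 0.8, 0.5]
finger_gap: 0.0576
gripper_force: 0.0
```

```bash
python3 go.py .581 .09 .2 89.3
```

```text
cm [-32.85   4.92   0.94] roll 20.7
```

Emit:
{"method": "move_arm", "body": {
  "motion": [
    {"claw": 0, "dx": -32.8, "dy": 4.9, "dz": 0.9, "roll": 20.7},
    {"claw": 0, "dx": -32.8, "dy": 4.9, "dz": 0.9, "roll": 20.7},
    {"claw": 0, "dx": -32.8, "dy": 4.9, "dz": 0.9, "roll": 20.7},
    {"claw": 0, "dx": -32.8, "dy": 4.9, "dz": 0.9, "roll": 20.7},
    {"claw": 0, "dx": -32.8, "dy": 4.9, "dz": 0.9, "roll": 20.7}
  ]
}}

```text
time_s: 1.1
tool_pos: [0.5429, 0.1631, 0.2028]
tcp_rot: [-3.141, -0.0, 1.566]
force: [0.3, 2.1, -0.3]
finger_gap: 0.0175
gripper_force: 0.0
```

```bash
python3 go.py .581 .09 .2 89.3
```

```text
cm [-7.29  3.85  0.28] roll 0.4
```

Emit:
{"method": "move_arm", "body": {
  "motion": [
    {"claw": 0, "dx": -3.6, "dy": 1.9, "dz": 0.3, "roll": 0.4},
    {"claw": 0, "dx": -7.3, "dy": 3.8, "dz": 0.3, "roll": 0.4},
    {"claw": 0, "dx": -7.3, "dy": 3.8, "dz": 0.3, "roll": 0.4},
    {"claw": 0, "dx": -7.3, "dy": 3.8, "dz": 0.3, "roll": 0.4}
  ]
}}

```text
time_s: 1.5
tool_pos: [0.5801, 0.0906, 0.1995]
tcp_rot: [-3.141, 0.0, 1.556]
force: [-0.1, -0.5, -0.5]
finger_gap: 0.0003
gripper_force: 0.0
```

```bash
python3 go.py .581 .09 .085 89.3
python3 - <<'E'
from h import *
cap('wrist','w1.png')
E
```

```text
cm [-0.05  0.1  11.45] roll -0.1
```

View pics/w1.png

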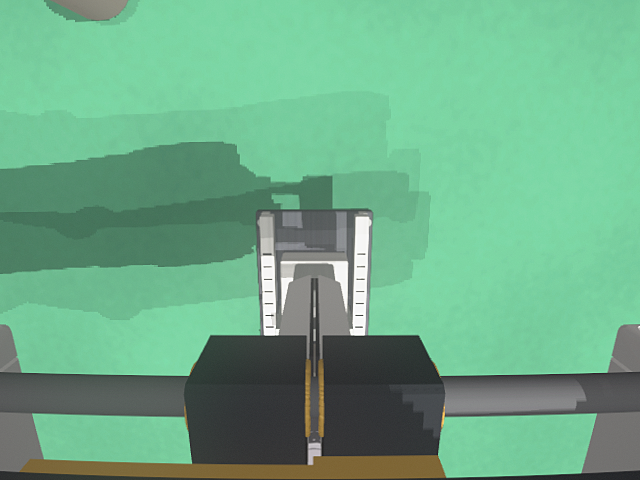

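The wrist view shows the closed fingertips at about (314,280), centred between the rails (265 and 362) behind the tab. Next I descend.

Emit:
{"method": "move_arm", "body": {
  "motion": [
    {"claw": 0, "dx": 0, "dy": 0.1, "dz": 4},
    {"claw": 0, "dx": 0, "dy": 0.1, "dz": 8},
    {"claw": 0, "dx": 0, "dy": 0.1, "dz": 11},
    {"claw": 0, "dx": 0, "dy": 0.1, "dz": 11.4},
    {"claw": 0, "dx": 0, "dy": 0.1, "dz": 11.4}
  ]
}}

```text
schema error: expected keys claw, dx, dy, dz, roll
```

Emit:
{"method": "move_arm", "body": {
  "motion": [
    {"claw": 0, "dx": -1},
    {"claw": 0, "dx": -1.6},
    {"claw": 0, "dx": -2.2},
    {"claw": 0, "dx": -2.8},
    {"claw": 0, "dx": -3.4}
  ]
}}

```text
schema error: expected keys claw, dx, dy, dz, roll
```

Emit:
{"method": "move_arm", "body": {
  "motion": [
    {"claw": 0, "dx": 0, "dy": 0.1, "dz": 4, "roll": 0},
    {"claw": 0, "dx": 0, "dy": 0.1, "dz": 8, "roll": 0},
    {"claw": 0, "dx": 0, "dy": 0.1, "dz": 11, "roll": 0},
    {"claw": 0, "dx": 0, "dy": 0.1, "dz": 11.4, "roll": 0},
    {"claw": 0, "dx": 0, "dy": 0.1, "dz": 11.4, "roll": 0}
  ]
}}

```text
time_s: 2.05
tool_pos: [0.5806, 0.0925, 0.0858]
tcp_rot: [-3.14, 0.0, 1.56]
force: [-0.0, 0.4, 0.6]
finger_gap: 0.0006
gripper_force: 0.0
```

Emit:
{"method": "move_arm", "body": {
  "motion": [
    {"claw": 0, "dx": -1, "dy": 0, "dz": 0, "roll": 0},
    {"claw": 0, "dx": -2, "dy": 0, "dz": 0, "roll": 0},
    {"claw": 0, "dx": -2.7, "dy": 0, "dz": 0, "roll": 0},
    {"claw": 0, "dx": -3.3, "dy": 0, "dz": 0, "roll": 0},
    {"claw": 0, "dx": -3.9, "dy": 0, "dz": 0, "roll": 0}
  ]
}}

```text
time_s: 2.55
tool_pos: [0.5811, 0.0526, 0.0865]
tcp_rot: [3.14, -0.001, 1.559]
force: [1.5, 4.6, 3.6]
finger_gap: 0.0006
gripper_force: 2.2
```

Emit:
{"method": "move_arm", "body": {
  "motion": [
    {"claw": 0, "dx": -0.5, "dy": 0, "dz": 0, "roll": 0},
    {"claw": 0, "dx": -0.9, "dy": 0, "dz": 0, "roll": 0},
    {"claw": 0, "dx": -1.3, "dy": 0, "dz": 0, "roll": 0},
    {"claw": 0, "dx": -1.6, "dy": 0, "dz": 0, "roll": 0},
    {"claw": 0, "dx": -1.7, "dy": 0, "dz": 0, "roll": 0}
  ]
}}

```text
time_s: 3.05
tool_pos: [0.5804, 0.0353, 0.0858]
tcp_rot: [3.142, 0.0, 1.558]
force: [2.3, 5.1, 3.1]
finger_gap: 0.0007
gripper_force: 2.0
```

Next I make small steps toward the expected end at y of about 0.029.

Emit:
{"method": "move_arm", "body": {
  "motion": [
    {"claw": 0, "dx": -0.3, "dy": 0, "dz": 0, "roll": 0},
    {"claw": 0, "dx": -0.5, "dy": 0, "dz": 0, "roll": 0},
    {"claw": 0, "dx": -0.6, "dy": 0, "dz": 0, "roll": 0},
    {"claw": 0, "dx": -0.6, "dy": 0, "dz": 0, "roll": 0}
  ]
}}

```text
time_s: 3.45
tool_pos: [0.5803, 0.0308, 0.0858]
tcp_rot: [-3.141, -0.001, 1.559]
force: [1.0, 9.1, 2.7]
finger_gap: 0.0008
gripper_force: 4.7
```

Emit:
{"method": "move_arm", "body": {
  "motion": [
    {"claw": 0, "dx": -0.1, "dy": 0, "dz": 0, "roll": 0},
    {"claw": 0, "dx": -0.15, "dy": 0, "dz": 0, "roll": 0},
    {"claw": 0, "dx": -0.2, "dy": 0, "dz": 0, "roll": 0}
  ]
}}

```text
time_s: 3.75
tool_pos: [0.5803, 0.0307, 0.0858]
tcp_rot: [-3.141, -0.003, 1.561]
force: [0.9, 20.0, 3.3]
finger_gap: 0.0002
gripper_force: 10.2
```

Emit:
{"method": "move_arm", "body": {
  "motion": [
    {"claw": 0, "dx": -0.1, "dy": 0, "dz": 0, "roll": 0},
    {"claw": 0, "dx": -0.2, "dy": 0, "dz": 0, "roll": 0},
    {"claw": 0, "dx": -0.2, "dy": 0, "dz": 0, "roll": 0},
    {"claw": 0, "dx": -0.2, "dy": 0, "dz": 0, "roll": 0}
  ]
}}

```text
time_s: 4.15
tool_pos: [0.5803, 0.0307, 0.0859]
tcp_rot: [-3.141, -0.005, 1.562]
force: [0.5, 28.2, 4.0]
finger_gap: 0.0007
gripper_force: 13.8
```

Emit:
{"method": "move_arm", "body": {
  "motion": [
    {"claw": 0, "dx": -0.1, "dy": 0, "dz": 0, "roll": 0},
    {"claw": 0, "dx": -0.1, "dy": 0, "dz": 0, "roll": 0},
    {"claw": 0, "dx": -0.1, "dy": 0, "dz": 0, "roll": 0}
  ]
}}

```text
time_s: 4.45
tool_pos: [0.5803, 0.0306, 0.0859]
tcp_rot: [-3.141, -0.006, 1.563]
force: [-0.1, 31.9, 4.8]
finger_gap: 0.0005
gripper_force: 16.0
```

Emit:
{"method": "move_arm", "body": {
  "motion": [
    {"claw": 0, "dx": 1, "dy": 0, "dz": 0, "roll": 0},
    {"claw": 0, "dx": 3, "dy": 0, "dz": 0, "roll": 0},
    {"claw": 0, "dx": 3.5, "dy": 0, "dz": -4, "roll": 0},
    {"claw": 0, "dx": 3.5, "dy": 0, "dz": -9, "roll": 0},
    {"claw": 0, "dx": 3.5, "dy": 0, "dz": -14, "roll": 0}
  ]
}}

```text
time_s: 4.95
tool_pos: [0.5797, 0.0588, 0.2268]
tcp_rot: [-3.139, 0.002, 1.558]
force: [-0.7, 0.1, 0.1]
finger_gap: 0.0004
gripper_force: 0.0
```

```bash
python3 - <<'E'
from h import *
c=cap('top','t2.png');P=world(c);z=P[...,2];R=(P[...,0]>.5)&(P[...,0]<.66)&(abs(P[...,1])<.25)
m=R&(z>.127)&(z<.145)&(P[...,1]<-.03);q=P[m];r=cv2.minAreaRect((q[:,:2]*1000).astype(np.float32));print(len(q),q.mean(0),r)
m=R&(z>.095)&(z<.112)&(P[...,1]>-.03);q=P[m];print(len(q),q.mean(0),q.min(0),q.max(0)) if len(q) else 0
cv2.imwrite('pics/t2c.png',cv2.resize(c['frame'][190:280,260:400,::-1],None,fx=4,fy=4))
E
python3 go.py .579 -.077 .23 69
```

```text
370 [ 0.57854725 -0.07788288  0.1354907 ] ((578.877685546875, -77.98102569580078), (47.35315704345703, 48.24481964111328), 89.56321716308594)
47 [0.58019805 0.00962424 0.10382936] [0.56287319 0.00680986 0.09589854] [0.59910069 0.01380479 0.10939884]
cm [-13.56  -0.23   0.48] roll 20.2
```

View pics/t2c.png

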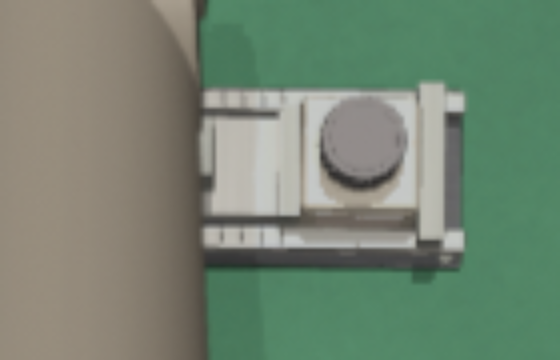

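The crop shows the bottle tight between the sliding jaw's face (290,150) and the fixed jaw (430,160), with the cap at (363,142). The cap centre is (0.579, -0.078). Next I move above it, open, with yaw turned back to about 59°.

Emit:
{"method": "move_arm", "body": {
  "motion": [
    {"claw": 100, "dx": -5, "dy": 0, "dz": 0.5, "roll": 8},
    {"claw": 100, "dx": -10, "dy": -0.2, "dz": 0.5, "roll": 16},
    {"claw": 100, "dx": -13.6, "dy": -0.2, "dz": 0.5, "roll": 24},
    {"claw": 100, "dx": -13.6, "dy": -0.2, "dz": 0.5, "roll": 30},
    {"claw": 100, "dx": -13.6, "dy": -0.2, "dz": 0.5, "roll": 30}
  ]
}}

```text
time_s: 5.5
tool_pos: [0.5763, -0.0779, 0.2204]
tcp_rot: [-3.141, 0.001, 1.03]
force: [0.1, 0.6, -0.2]
finger_gap: 0.037
gripper_force: 0.0
```

```bash
python3 - <<'E'
from h import *
c=cap('wrist','w3.png');P=world(c);z=P[...,2]
m=(z>.130)&(z<.142)&(np.hypot(P[...,0]-.579,P[...,1]+.078)<.035);q=P[m];print(len(q))
if len(q)>20: print(q.mean(0),cv2.minEnclosingCircle((q[:,:2]*1000).astype(np.float32)))
E
python3 go.py .579 -.078 .116 59
```

```text
3799
[ 0.57851093 -0.07646875  0.13580239] ((577.7832641601562, -77.71580505371094), 24.872718811035156)
cm [ 0.02  0.29 10.44] roll 0.4
```

View pics/w3.png

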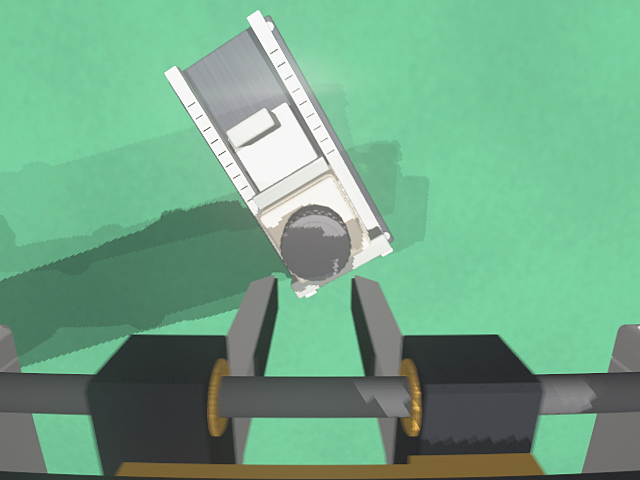

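The wrist view shows the cap at (316,243), centred between the fingers in tool y, and the fingers are still opening. Let them open first, then descend.

Emit:
{"method": "move_arm", "body": {
  "motion": [
    {"claw": 100, "dx": 0, "dy": 0.2, "dz": 0, "roll": 0},
    {"claw": 100, "dx": 0, "dy": 0.2, "dz": 2, "roll": 0},
    {"claw": 100, "dx": 0, "dy": 0.2, "dz": 4, "roll": 0},
    {"claw": 100, "dx": 0, "dy": 0.2, "dz": 6, "roll": 0},
    {"claw": 100, "dx": 0, "dy": 0.2, "dz": 6, "roll": 0}
  ]
}}

```text
time_s: 6.05
tool_pos: [0.5775, -0.0763, 0.1587]
tcp_rot: [-3.138, 0.002, 1.039]
force: [0.2, 1.0, 0.6]
finger_gap: 0.0812
gripper_force: 0.0
```

```bash
python3 go.py .5783 -.078 .116 59
```

```text
cm [-0.1   0.17  4.26] roll 0.5
```

Emit:
{"method": "move_arm", "body": {
  "motion": [
    {"claw": 100, "dx": -0.1, "dy": 0.1, "dz": 2, "roll": 0},
    {"claw": 100, "dx": -0.1, "dy": 0.1, "dz": 3.6, "roll": 0},
    {"claw": 100, "dx": -0.1, "dy": 0.1, "dz": 4.2, "roll": 0},
    {"claw": 100, "dx": -0.1, "dy": 0.1, "dz": 4.2, "roll": 0},
    {"claw": 100, "dx": -0.1, "dy": 0.1, "dz": 4.2, "roll": 0}
  ]
}}

```text
time_s: 6.55
tool_pos: [0.5794, -0.0787, 0.1194]
tcp_rot: [3.141, -0.0, 1.035]
force: [-0.5, -0.4, 0.4]
finger_gap: 0.0942
gripper_force: 0.0
```

Emit:
{"method": "move_arm", "body": {
  "motion": [
    {"claw": 40, "dx": 0, "dy": 0, "dz": 0, "roll": 0},
    {"claw": 40, "dx": 0, "dy": 0, "dz": 0, "roll": 0},
    {"claw": 40, "dx": 0, "dy": 0, "dz": 0, "roll": 0},
    {"claw": 40, "dx": 0, "dy": 0, "dz": 0, "roll": 0},
    {"claw": 40, "dx": 0, "dy": 0, "dz": 0, "roll": 0}
  ],
  "newtons": 35
}}

```text
time_s: 7.05
tool_pos: [0.5791, -0.0787, 0.1189]
tcp_rot: [3.142, -0.0, 1.035]
force: [-0.2, 0.5, -0.1]
finger_gap: 0.0578
gripper_force: 0.0
```

Emit:
{"method": "move_arm", "body": {
  "motion": [
    {"claw": 20, "dx": 0, "dy": 0, "dz": 0.3, "roll": 0},
    {"claw": 20, "dx": 0, "dy": 0, "dz": 0.3, "roll": 0},
    {"claw": 20, "dx": 0, "dy": 0, "dz": 0.3, "roll": 0},
    {"claw": 20, "dx": 0, "dy": 0, "dz": 0.3, "roll": 0}
  ]
}}

```text
time_s: 7.45
tool_pos: [0.5789, -0.0785, 0.1157]
tcp_rot: [-3.141, 0.0, 1.035]
force: [-2.5, 2.4, 3.1]
finger_gap: 0.0478
gripper_force: 35.0
```

Emit:
{"method": "move_arm", "body": {
  "motion": [
    {"claw": 20, "dx": 0, "dy": 0, "dz": 0.3, "roll": 0},
    {"claw": 20, "dx": 0, "dy": 0, "dz": 0.6, "roll": 0},
    {"claw": 20, "dx": 0, "dy": 0, "dz": 0.8, "roll": 0},
    {"claw": 20, "dx": 0, "dy": 0, "dz": 0.8, "roll": 0},
    {"claw": 20, "dx": 0, "dy": 0, "dz": 0.8, "roll": 0}
  ],
  "newtons": 45
}}

```text
time_s: 7.95
tool_pos: [0.5791, -0.0786, 0.1082]
tcp_rot: [-3.141, -0.0, 1.035]
force: [-4.7, 2.8, 11.9]
finger_gap: 0.0479
gripper_force: 45.0
```

Emit:
{"method": "move_arm", "body": {
  "motion": [
    {"claw": 20, "dx": 0, "dy": 0, "dz": 0, "roll": -6},
    {"claw": 20, "dx": 0, "dy": 0, "dz": 0, "roll": -12},
    {"claw": 20, "dx": 0, "dy": 0, "dz": 0, "roll": -18},
    {"claw": 20, "dx": 0, "dy": 0, "dz": 0, "roll": -24},
    {"claw": 20, "dx": 0, "dy": 0, "dz": 0, "roll": -30}
  ]
}}

```text
time_s: 8.45
tool_pos: [0.5801, -0.0788, 0.1086]
tcp_rot: [3.14, 0.0, 1.563]
force: [0.5, 1.7, 10.2]
finger_gap: 0.0473
gripper_force: 45.0
```

Emit:
{"method": "move_arm", "body": {
  "motion": [
    {"claw": 20, "dx": 0, "dy": 0, "dz": 0, "roll": -6},
    {"claw": 20, "dx": 0, "dy": 0, "dz": 0, "roll": -12},
    {"claw": 20, "dx": 0, "dy": 0, "dz": 0, "roll": -18},
    {"claw": 20, "dx": 0, "dy": 0, "dz": 0, "roll": -24},
    {"claw": 20, "dx": 0, "dy": 0, "dz": 0, "roll": -27}
  ]
}}

```text
time_s: 8.95
tool_pos: [0.5802, -0.0789, 0.1087]
tcp_rot: [3.139, 0.001, 2.034]
force: [-0.4, 0.7, 10.3]
finger_gap: 0.0481
gripper_force: 45.0
```

Run:
```python
from h import *
s=manip.get_state();print({k:np.round(s[k],3) for k in('tool_pos','tcp_rot','force','moment','finger_gap','q')})
```

```text
{'tool_pos': array([ 0.58 , -0.079,  0.109]), 'tcp_rot': array([3.139e+00, 1.000e-03, 2.034e+00]), 'force': array([-0.392,  0.72 , 10.315]), 'moment': array([ 0.213,  0.077, -0.071]), 'finger_gap': np.float64(0.048), 'q': array([-0.252,  0.417,  0.35 ,  1.925, -0.19 ,  0.828,  0.662])}
```

The cap has turned 57° while pressed. Next is a straight lift.

Emit:
{"method": "move_arm", "body": {
  "motion": [
    {"claw": 20, "dx": 0, "dy": 0, "dz": -0.4, "roll": 0},
    {"claw": 20, "dx": 0, "dy": 0, "dz": -0.8, "roll": 0},
    {"claw": 20, "dx": 0, "dy": 0, "dz": -1.2, "roll": 0},
    {"claw": 20, "dx": 0, "dy": 0, "dz": -1.4, "roll": 0}
  ]
}}

```text
time_s: 9.35
tool_pos: [0.5792, -0.0788, 0.122]
tcp_rot: [3.141, 0.0, 2.03]
force: [0.3, -0.7, -0.2]
finger_gap: 0.0477
gripper_force: 45.0
```

No pull is felt, so the cap is free. I lift on, to about 8 cm above its seat.

Emit:
{"method": "move_arm", "body": {
  "motion": [
    {"claw": 20, "dx": 0, "dy": 0, "dz": -1, "roll": 0},
    {"claw": 20, "dx": 0, "dy": 0, "dz": -2, "roll": 0},
    {"claw": 20, "dx": 0, "dy": 0, "dz": -3.5, "roll": 0},
    {"claw": 20, "dx": 0, "dy": 0, "dz": -5, "roll": 0},
    {"claw": 20, "dx": 0, "dy": 0, "dz": -6.5, "roll": 0}
  ]
}}

```text
time_s: 9.85
tool_pos: [0.5793, -0.0787, 0.1886]
tcp_rot: [3.141, 0.0, 2.03]
force: [0.2, -0.2, -0.1]
finger_gap: 0.0479
gripper_force: 45.0
```

Emit:
{"method": "move_arm", "body": {
  "motion": [
    {"claw": 20, "dx": 0, "dy": 0, "dz": -0.8, "roll": 0},
    {"claw": 20, "dx": 0, "dy": 0, "dz": -1, "roll": 0},
    {"claw": 20, "dx": 0, "dy": 0, "dz": -1, "roll": 0},
    {"claw": 20, "dx": 0, "dy": 0, "dz": -1, "roll": 0},
    {"claw": 20, "dx": 0, "dy": 0, "dz": -1, "roll": 0}
  ]
}}

```text
time_s: 10.35
tool_pos: [0.5788, -0.0787, 0.1962]
tcp_rot: [-3.141, -0.0, 2.03]
force: [-0.4, 0.2, -0.1]
finger_gap: 0.0481
gripper_force: 45.0
```

Run:
```python
from h import *
c=cap('scene');cv2.imwrite('pics/s4.png',cv2.resize(c['frame'][140:330,200:400,::-1],None,fx=3,fy=3))
s=manip.get_state();print({k:np.round(s[k],3) for k in('tool_pos','tcp_rot','force','joint_vel','finger_gap')})
```

```text
{'tool_pos': array([ 0.579, -0.079,  0.196]), 'tcp_rot': array([-3.141, -0.   ,  2.03 ]), 'force': array([-0.123,  0.264, -0.221]), 'joint_vel': array([-0.001, -0.001,  0.   , -0.002,  0.001, -0.001, -0.   ]), 'finger_gap': np.float64(0.047)}
```

View pics/s4.png

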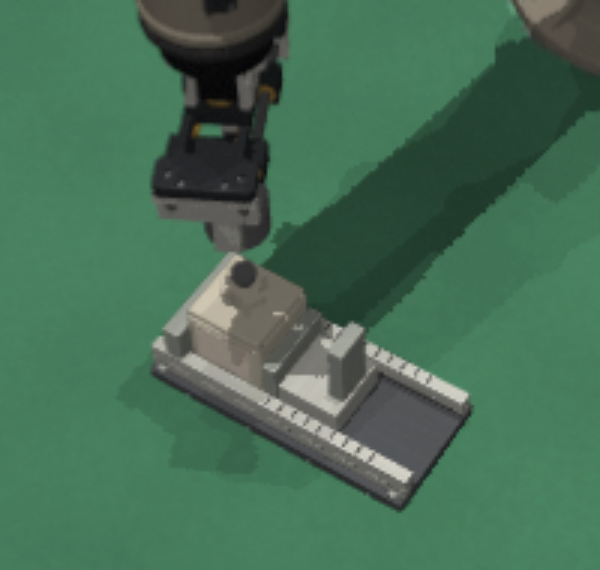

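The cap is held level at (238,222), above the open neck at (243,272). The bottle stands pinched between the jaws (175,335 and 285,360).

```bash
python3 -c "
from station import manip
print(manip.hand_in())"
```

```text
the job is handed in; nothing more can be done
None
```

I handed the job in at about 10 s: the jaw is shut on the bottle (pushed to about 32 N), and the freed cap is held level and still about 8 cm above its seat, over the bottle.

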